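# Kit a valve rebuild tray by its outlines

## Task

Make up the rebuild kit in the grey tray: gather the black ribbed nut, the silver steel insert, the blue hexagon plug and the lying black solenoid module from the row of loose parts between the spray can and the tray (not from the stock beside the robot), and set each one down upright, as it lies now, squarely on the yellow outline of its own shape (nut on the ring, insert on the small disc, plug on the hexagon, module lengthwise on the long rectangle, either way round). Leave the white nut and the brass insert where they are; they do not belong in this kit.

Things in the scene. Friction and masses are not known exactly. Their poses are not given: they have to be found in the camera images.
- ring_nut: Black plastic ribbed union nut lying flat, 41 mm across, 20 mm high. Origin at the centre of its underside, z up.
- insert: Round stainless steel (silver-grey) valve insert with a small centre boss, 24 mm diameter, 16 mm high. Origin at the centre of its underside, z up.
- module: Black solenoid module lying on its flat side with its white labels up, 33 mm wide, 91 mm long, 31 mm high. Origin at the centre of its underside; local y along its length, x across the 33 mm width, z up.
- plug: Blue anodised hexagon plug standing on its head: hexagon 30 mm across flats and 14 mm high below, a collar to 16 mm, then an upright round threaded stub 18 mm in diameter whose top is 36 mm above the underside. Origin at the centre of its underside, z up.
- white_nut: Look-alike, not part of the kit: white ribbed nut lying flat, 41 mm across, 20 mm high. Origin at the centre of its underside.
- brass_insert: Look-alike, not part of the kit: yellow brass insert, 24 mm diameter, 16 mm high. Origin at the centre of its underside.
- liner_nut: Black foam liner 62 x 100 x 2 mm with a yellow ring 41 mm across, fixed in any one of the four bays of the grey tray. Origin: centre of the outline, on the underside (a part rests 2 mm above it); local y along the 100 mm length, z up. Bays 68 x 106 mm inside; rims and dividers 4 mm thick, tops 12 mm above the table, 6 mm above the liner.
- liner_insert: Black foam liner 62 x 100 x 2 mm with a small yellow disc 24 mm across, fixed in any one of the four bays of the grey tray. Origin: centre of the outline, on the underside (a part rests 2 mm above it); local y along the 100 mm length, z up. Bays 68 x 106 mm inside; rims and dividers 4 mm thick, tops 12 mm above the table, 6 mm above the liner.
- liner_plug: Black foam liner 62 x 100 x 2 mm with a yellow hexagon 30 mm across flats, fixed in any one of the four bays of the grey tray. Origin: centre of the outline, on the underside (a part rests 2 mm above it); local y along the 100 mm length, z up. Bays 68 x 106 mm inside; rims and dividers 4 mm thick, tops 12 mm above the table, 6 mm above the liner.
- liner_module: Black foam liner 62 x 100 x 2 mm with a long yellow rectangle, 33 x 91 mm, its long side along local y, fixed in any one of the four bays of the grey tray. Origin: centre of the outline, on the underside (a part rests 2 mm above it); local y along the 100 mm length, z up. Bays 68 x 106 mm inside; rims and dividers 4 mm thick, tops 12 mm above the table, 6 mm above the liner.
Not all that is in view belongs to the job. What is shaped like the plug but orange or purple is not meant.

How it is judged (in metres and radians):
At the end, for the whole second after the job is handed in: Nut, insert, plug and module each rest released on their own liner, within 12 mm of the centre of their outline, upright (within 0.12 rad), the module along its rectangle within 0.2 rad either way round; the white nut and the brass insert lie within 30 mm of where they started; all is at rest (horizontal distance between ring_nut and liner_nut below 0.012 m and z of ring_nut in the frame of liner_nut between -0.002 and 0.006 m and angle between each of ring_nut, insert, plug, module's own z axis and vertical below 0.12 rad and linear speed of each of ring_nut, insert, plug, module, white_nut, brass_insert below 0.02 m/s and horizontal distance between insert and liner_insert below 0.012 m and z of insert in the frame of liner_insert between -0.002 and 0.006 m and horizontal distance between plug and liner_plug below 0.012 m and z of plug in the frame of liner_plug between -0.002 and 0.006 m and horizontal distance between module and liner_module below 0.012 m and z of module in the frame of liner_module between -0.002 and 0.006 m and angle between the y axis of module and the y axis of liner_module, either way round below 0.2 rad and distance of each of white_nut, brass_insert from where it was at the start of the episode below 0.03 m); the robot touches nothing.
It fails at once if the white nut is carried off or knocked away (more than 30 mm) (distance of white_nut from where it was at the start of the episode above 0.03 m).
It fails at once if the brass insert is carried off or knocked away (more than 30 mm) (distance of brass_insert from where it was at the start of the episode above 0.03 m).
It also fails if it takes over 96 s, if anything falls off the work surface, if the arm or the gripper's body presses on something with over 40 N, if the wrist force passes 120 N, or if a joint passes its speed limit or range.

## Robot

A 6-joint arm with a two-finger parallel gripper is mounted at the origin on the work surface; the furniture and walls round the work are solid. World frame = base frame: x ahead of the robot, y to its left, z up, the work surface at z = 0. Lengths are in m, angles in degrees, forces in N, time in s.
With the tool pointing down it reaches from about 0.35 to 0.775 m from the base axis. Payload 7.3 kg.
Tool frame: the origin (TCP) lies on the centre line of the jaws, within the pads' length; the fingertips stand 19 mm ahead of it and the grasp point (between the pads) is the TCP; z points along the fingers, y is the line along which they close (so a half turn about z gives the same grasp; the last joint's range is limited). The gripper opens to 92 mm and grips with 3 to 60 N. Pads are 19 mm wide; open, the fingers measure 130 mm over their backs; the gripper's body (75 mm by 190 mm) begins 47 mm behind the grasp point.
Start: joints at [-80.959, 19.595, 87.324, -0, 73.075, -8.365], TCP at [0.157, -0.501, 0.246] pointing down, gripper open.
Joint ranges: [-145.02, 145.02], [-44.19, 115.74], [2.07, 154.8], [-57.11, 237.11], [16.16, 152.29], [-177.93, 177.93]. Speed limits (degrees/s): [147.25, 147.25, 180, 180, 180, 180].

## Interface

Orientations are given as [roll, pitch, yaw] about the fixed x, y, z axes, in that order (R = Rz(yaw) Ry(pitch) Rx(roll)).
In Python, from station import bot gives the robot as it stands.
- The arm moves only by the tool play_rows, never from a script. Its argument "series" is a list of rows, each a list of 7 numbers: the turn, a rotation vector about the world's x, y, z in rad, then the shift along the world's x, y, z in m, then the closure in counts, from 0 (fully open) to 255 (shut). A call has exactly 10 rows; each row shifts and turns the commanded pose from where the row before left it; what a row does not reach is not made up. A row lasts 1/12 s, in which the tool goes at most 41.7 mm and 7.16 degrees, less where a joint would pass 70% of its speed; a pose out of reach is approached as far as the arm can. A call with a gripper value outside its range is refused whole. The fingers move at their own pace and stop on an object; "squeeze" is the grip in N (left out, the last holds). Time passes only in rows, so rows that do not move let the fingers close, or fill a call up. It gives the time, the measured TCP pose, the force, the opening and the grip force at its end, in the units of the state.
- bot.state(): the state, without advancing time (a new reading comes with each control period).
- bot.camera(name): name is "scene" or "side" or "wrist"; returns (picture, depth): 400x640x3 uint8, red, green, blue; 400x640 float32, m along the optical axis (not along the pixel's ray), 0 where there is no reading.
- bot.camera_model(name): a dict with "mtx" (3x3 intrinsics, pixels), "R" (3x3) and "t" (3): a world point X has camera coordinates R X + t. Camera axes: x right, y down, z forward; pixel columns grow to the right and rows downward; lengths in m; the calibration is good to about 2 mm. A picture is of the moment at which its call begins: read the wrist's pose just before it. camera_model takes no time and is no camera call; for the wrist camera it gives the pose at the moment of the call.
- bot.close_job(): hands the job in; it is judged then, once.
The state is a dict: "time_s": time; "joints": joint angles; "dq": joint speeds; "tau": joint torques, N m; "ee_pos": TCP position; "tool_rot": TCP orientation; "wrist_force": force on the tool from outside, world axes, zero at the start; "wrist_torque": the same for the moment, N m; "finger_gap": opening from 0.0 (shut) to 1.0 (fully open); "gripper_force": force on a finger pad.
Only numpy, scipy, OpenCV 4.12 (cv2) and the standard library are available. Lean on these libraries where they do the work, as an engineer would, in place of code of your own. Each camera call takes 0.05 s, during which the arm holds its last target. There are 200 camera calls.

## Working session

There is one attempt and no reset: what is moved stays moved. The work goes in short steps, Python scripts to look and compute and a tool call to move; the robot and the scene stay as the last step left them, time stands still between calls to the robot, and variables do not carry over. Pictures are saved under pics/ and viewed, at most 14 in all, crops included, and the job is handed in when it is done.

Besides the shell and the picture viewer there is one more tool, called after ">>>" by a JSON object that holds its "api" and its "payload", one argument or row to a line. play_rows: Moves the arm, as the interface text tells. Its arguments: {"type":"object","properties":{"series":{"type":"array","items":{"type":"array","items":{"type":"number"}}},"squeeze":{"type":"number"}},"required":["series"]}

```bash
mkdir -p pics; ls; python3 - <<'E'
from station import bot
import cv2,numpy as np
print(bot.state())
for n in ["scene","side"]:
    p,d=bot.camera(n); cv2.imwrite(f"pics/{n}0.png",p[:,:,::-1]); np.savez(f"{n}0.npz",p=p,d=d,**bot.camera_model(n)); m=bot.camera_model(n)
    print(n,(-m["R"].T@m["t"]).round(3),m["mtx"].round(1).tolist())
E
```

```text
pics
{'time_s': 0.0, 'joints': array([-8.09603867e+01,  1.96364097e+01,  8.73770232e+01, -1.54806458e-03,
        7.30772401e+01, -8.36365135e+00]), 'dq': array([ 0.08023612, -0.05671354,  0.08880643,  0.0225695 ,  0.05835376,
        0.06715904]), 'tau': array([-1.87609367e-03, -4.31251359e+01, -2.44214541e+01,  7.15456414e-02,
        5.61223039e-02, -1.36516101e-04]), 'ee_pos': array([ 0.15698999, -0.50056806,  0.24504647]), 'tool_rot': array([-1.79910076e+02, -1.17242965e-02,  1.74037073e+01]), 'wrist_force': array([ 0.51336536, -0.9636426 ,  0.08865429]), 'wrist_torque': array([-0.04904688, -0.02429986, -0.01042759]), 'gripper_force': 0.0, 'finger_gap': 1.0018983477328558}
scene [-0.608  0.756  0.619] [[449.1, 0.0, 321.7], [0.0, 449.1, 198.4], [0.0, 0.0, 1.0]]
side [ 0.548 -0.961  0.536] [[457.1, 0.0, 327.5], [0.0, 457.1, 208.0], [0.0, 0.0, 1.0]]
```

View pics/scene0.png

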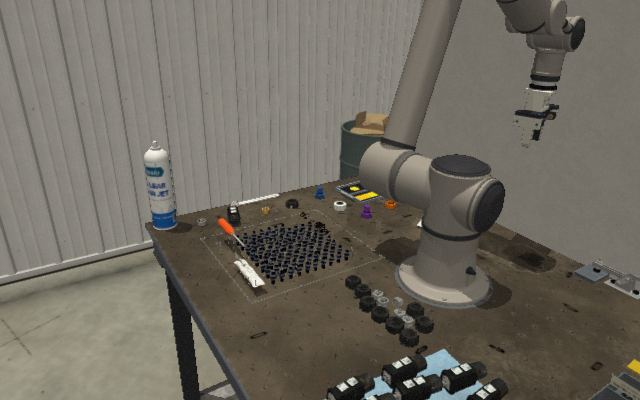

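View pics/side0.png

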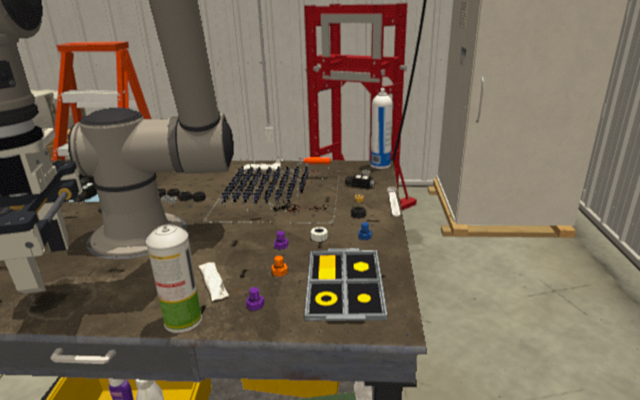

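The scene picture shows the row: insert (201,222), module (234,212), brass insert (265,210), nut (292,203), white nut (340,206) and plug (320,192). In the side picture the tray has the rectangle at (327,267), hexagon (361,267), ring (326,298) and disc (364,298), with the plug at (365,231), white nut (319,233), black nut (358,211) and module (360,181).

```bash
cat > h.py <<'E'
import numpy as np,cv2
def load(f): return dict(np.load(f))
def ray(m,u,v,z):
    K,R,t=m["mtx"],m["R"],m["t"]; c=-R.T@t
    d=R.T@np.linalg.solve(K,[u,v,1.0]); return (c+d*(z-c[2])/d[2])
def dep(m,u,v):
    D=m["d"][int(v),int(u)]; return m["R"].T@(np.linalg.solve(m["mtx"],[u,v,1.0])*D-m["t"])
def cam(n,bot):
    mo=bot.camera_model(n); p,d=bot.camera(n); return dict(p=p,d=d,**mo)
E
python3 - <<'E'
from h import *
s=load("side0.npz");c=load("scene0.npz")
for n,u,v,z in [("rect",327,267,.008),("hex",361,267,.008),("ring",326,299,.008),("disc",364,298,.008),("plug",365,231,.018),("white",319,233,.01),("nut",358,211,.012),("brass",359,199,.01),("module",360,181,.016),("purp",281,240,.018),("orange",279,266,.018),("purp2",255,298,.018),("spray",175,240,.1),("can2",381,165,.0),("whitestick",395,203,0)]:
    print("side",n,ray(s,u,v,z).round(3),dep(s,u,v).round(3))
for n,u,v,z in [("insert",201,222,.008),("module",234,212,.016),("brass",265,210,.008),("nut",292,203,.01),("plug",320,192,.018),("white",340,206,.01),("can",163,225,.0),("stick",260,200,0)]:
    print("scene",n,ray(c,u,v,z).round(3),dep(c,u,v).round(3))
a=cv2.resize(s["p"][140:330,240:420,::-1],None,fx=3,fy=3,interpolation=2)
cv2.imwrite("pics/a.png",a)
E
```

```text
side rect [ 0.481 -0.144  0.008] [ 0.481 -0.144  0.008]
side hex [ 0.553 -0.141  0.008] [ 0.553 -0.139  0.007]
side ring [ 0.487 -0.255  0.008] [ 0.487 -0.255  0.008]
side disc [ 0.559 -0.249  0.008] [ 0.559 -0.245  0.005]
side plug [0.562 0.    0.018] [ 0.562 -0.006  0.022]
side white [0.452 0.002 0.01 ] [ 0.454 -0.019  0.022]
side nut [0.545 0.122 0.012] [0.545 0.105 0.02 ]
side brass [0.547 0.202 0.01 ] [0.547 0.198 0.012]
side module [0.549 0.321 0.016] [0.549 0.304 0.023]
side purp [ 0.368 -0.049  0.018] [ 0.37  -0.055  0.022]
side orange [ 0.382 -0.159  0.018] [ 0.383 -0.166  0.023]
side purp2 [ 0.355 -0.27   0.018] [ 0.357 -0.279  0.024]
side spray [ 0.188 -0.2    0.1  ] [ 0.254 -0.339  0.18 ]
side can2 [0.62  0.505 0.   ] [0.618 0.464 0.015]
side whitestick [0.647 0.2   0.   ] [0.646 0.187 0.006]
scene insert [0.568 0.408 0.008] [0.555 0.412 0.015]
scene module [0.568 0.305 0.016] [0.533 0.318 0.034]
scene brass [0.549 0.21  0.008] [0.533 0.218 0.016]
scene nut [0.549 0.113 0.01 ] [0.531 0.123 0.02 ]
scene plug [ 0.565 -0.004  0.018] [0.556 0.002 0.022]
scene white [ 0.453 -0.009  0.01 ] [0.433 0.005 0.021]
scene can [0.62  0.505 0.   ] [0.582 0.513 0.019]
scene stick [0.641 0.183 0.   ] [0.635 0.186 0.003]
```

View pics/a.png

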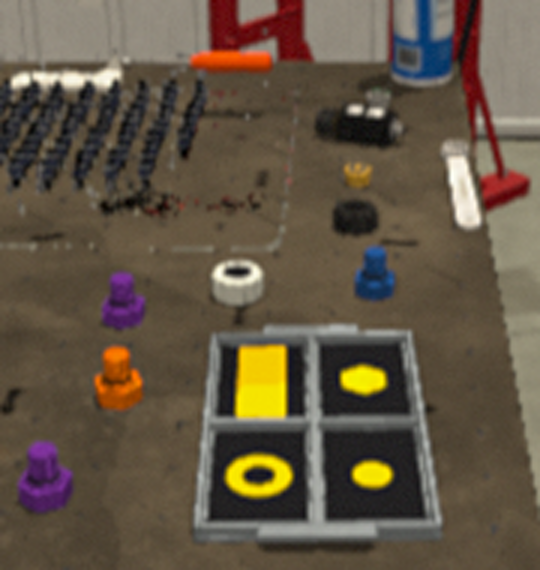

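>>> {"api": "play_rows", "payload": {
  "series": [
    [0, 0, 0, 0, 0, 0.04, 0],
    [0, 0, 0, 0, 0, 0.04, 0],
    [0, 0, 0, 0, 0, 0.04, 0],
    [0, 0, -0.03, 0.026, 0.022, 0, 0],
    [0, 0, -0.03, 0.026, 0.022, 0, 0],
    [0, 0, -0.03, 0.026, 0.022, 0, 0],
    [0, 0, -0.03, 0.026, 0.022, 0, 0],
    [0, 0, -0.03, 0.026, 0.022, 0, 0],
    [0, 0, -0.03, 0.026, 0.022, 0, 0],
    [0, 0, -0.03, 0.026, 0.022, 0, 0]
  ],
  "squeeze": 20
}}

```text
time_s: 0.93
ee_pos: [0.34, -0.3455, 0.3655]
tool_rot: [-180.0, 0.0, 5.3]
wrist_force: [1.1, 0.3, 0.9]
finger_gap: 0.998
gripper_force: 0.0
```

>>> {"api": "play_rows", "payload": {
  "series": [
    [0, 0, -0.03, 0.026, 0.022, 0, 0],
    [0, 0, -0.03, 0.026, 0.022, 0, 0],
    [0, 0, -0.03, 0.026, 0.022, 0, 0],
    [0, 0, -0.004, 0.026, 0.022, 0, 0],
    [0, 0, 0, 0.026, 0.022, 0, 0],
    [0, 0, 0, 0.026, 0.022, 0, 0],
    [0, 0, 0, 0.02, 0.022, 0, 0],
    [0, 0, 0, 0, 0, 0, 0],
    [0, 0, 0, 0, 0, 0, 0],
    [0, 0, 0, 0, 0, 0, 0]
  ]
}}

```text
time_s: 1.77
ee_pos: [0.5147, -0.1932, 0.3653]
tool_rot: [180.0, 0.1, 0.0]
wrist_force: [-0.5, -0.6, -0.2]
finger_gap: 1.0
gripper_force: 0.0
```

```bash
python3 - <<'E'
from h import *
from station import bot
m=cam("wrist",bot); np.savez("w1.npz",**m); cv2.imwrite("pics/w1.png",m["p"][:,:,::-1])
s=bot.state();print(s["ee_pos"],s["tool_rot"],(-m["R"].T@m["t"]).round(3),m["R"].round(2))
for n,x,y in [("rect",.481,-.144),("hex",.553,-.14),("ring",.487,-.255),("disc",.559,-.249)]:
    q=m["mtx"]@(m["R"]@[x,y,.008]+m["t"]);print(n,(q[:2]/q[2]).round())
E
```

```text
[ 0.51445509 -0.19364002  0.36554268] [ 1.79989651e+02  4.41154493e-02 -5.97201904e-02] [ 0.593 -0.193  0.504] [[-0.   -1.    0.  ]
 [-0.96  0.    0.29]
 [-0.29  0.   -0.96]]
rect [294. 176.]
hex [290. 131.]
ring [361. 172.]
disc [359. 128.]
```

View pics/w1.png

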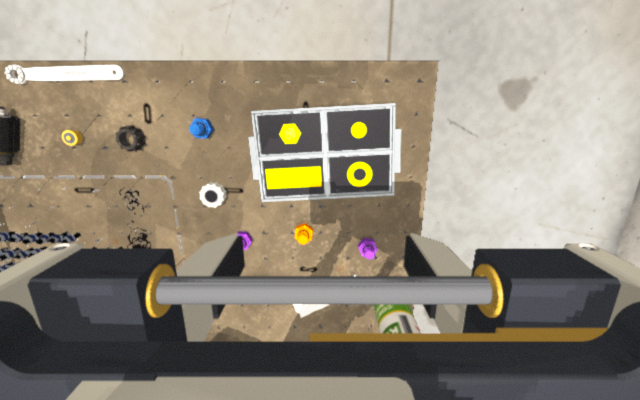

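The wrist picture shows the tray with hexagon (290,133), disc (358,130), rectangle (293,177) and ring (360,174). The plug is at (201,128), black nut (129,138), brass insert (71,138) and white nut (213,195).

```bash
cat >> h.py <<'E'
def blobs(m,lo,hi,zs,amin=60,box=None):
    hsv=cv2.cvtColor(m["p"],cv2.COLOR_RGB2HSV); k=cv2.inRange(hsv,lo,hi)
    if box: b=np.zeros_like(k); x0,y0,x1,y1=box; b[y0:y1,x0:x1]=255; k&=b
    for c in cv2.findContours(k,cv2.RETR_EXTERNAL,cv2.CHAIN_APPROX_NONE)[0]:
        if cv2.contourArea(c)<amin: continue
        pts=np.array([ray(m,u,v,zs)[:2] for u,v in c[:,0]],np.float32)
        r=cv2.minAreaRect(pts); M=cv2.moments(c); g=ray(m,M["m10"]/M["m00"],M["m01"]/M["m00"],zs)[:2]
        print("px",np.round(cv2.minAreaRect(c)[0]),"moment",g.round(4),"rect",np.round(r[0],4),np.round(r[1],4),"ang",round(r[2],1))
E
python3 - <<'E'
from h import *
m=load("w1.npz")
print("yellow");blobs(m,(24,150,150),(36,255,255),.008,box=(240,100,420,205))
print("blue");blobs(m,(100,120,60),(125,255,255),.014,box=(180,100,240,150))
print("dark");blobs(m,(0,0,0),(180,255,50),.02,box=(105,115,155,160))
print("white");blobs(m,(0,0,190),(180,60,255),.02,box=(190,175,235,215))
d=m["d"];
for u,v in [(290,133),(129,126),(201,128),(200,140)]: print(dep(m,u,v).round(3))
E
```

```text
yellow
px [293. 177.] moment [ 0.4787 -0.1424] rect [ 0.4783 -0.1427] [0.0357 0.0928] ang 3.0
px [360. 174.] moment [ 0.4842 -0.2519] rect [ 0.4837 -0.2524] [0.0416 0.0406] ang 90.0
px [290. 133.] moment [ 0.55   -0.1387] rect [ 0.5504 -0.1387] [0.0336 0.0312] ang 90.0
px [358. 130.] moment [ 0.5556 -0.2483] rect [ 0.5552 -0.2484] [0.025  0.0238] ang 1.5
blue
px [200. 128.] moment [ 0.559  -0.0007] rect [ 5.595e-01 -3.000e-04] [0.0364 0.029 ] ang 90.0
dark
px [140. 140.] moment [0.5424 0.0945] rect [0.5411 0.0948] [0.0139 0.0306] ang 79.7
white
px [211. 195.] moment [ 0.451  -0.0072] rect [ 0.4512 -0.0071] [0.0395 0.0423] ang 84.4
[ 0.55  -0.139  0.005]
[0.562 0.112 0.012]
[ 0.56  -0.007  0.03 ]
[ 0.539  0.009 -0.001]
```

>>> {"api": "play_rows", "payload": {
  "series": [
    [0, 0, 0, 0, 0.04, -0.0, 0],
    [0, 0, 0, 0, 0.04, 0, 0],
    [0, 0, 0, 0, 0.04, 0, 0],
    [0, 0, 0, 0, 0.04, 0, 0],
    [0, 0, 0, 0, 0.04, 0, 0],
    [0, 0, 0, 0, 0.04, 0, 0],
    [0, 0, 0, 0, 0.04, 0, 0],
    [0, 0, 0, 0, 0.04, 0, 0],
    [0, 0, 0, 0, 0.04, 0, 0],
    [0, 0, 0, 0, 0.04, 0, 0]
  ]
}}

```text
time_s: 2.65
ee_pos: [0.5148, 0.2074, 0.3662]
tool_rot: [180.0, -0.0, -0.1]
wrist_force: [1.0, -0.4, 1.2]
finger_gap: 0.998
gripper_force: 0.0
```

>>> {"api": "play_rows", "payload": {
  "series": [
    [0, 0, 0, -0.02, 0.02, -0.03, 0],
    [0, 0, 0, -0.02, 0.02, -0.03, 0],
    [0, 0, 0, -0.02, 0, -0.03, 0],
    [0, 0, 0, 0, 0, -0.02, 0],
    [0, 0, 0, 0, 0, 0, 0],
    [0, 0, 0, 0, 0, 0, 0],
    [0, 0, 0, 0, 0, 0, 0],
    [0, 0, 0, 0, 0, 0, 0],
    [0, 0, 0, 0, 0, 0, 0],
    [0, 0, 0, 0, 0, 0, 0]
  ]
}}

```text
time_s: 3.48
ee_pos: [0.4559, 0.2468, 0.2567]
tool_rot: [-180.0, -0.1, -0.1]
wrist_force: [0.8, 0.9, -0.3]
finger_gap: 1.002
gripper_force: 0.0
```

```bash
python3 - <<'E'
from h import *
from station import bot
m=cam("wrist",bot); np.savez("w2.npz",**m); cv2.imwrite("pics/w2.png",m["p"][:,:,::-1])
s=bot.state();print(s["ee_pos"],s["tool_rot"])
E
```

```text
[0.45561182 0.24689685 0.25644489] [-1.79980346e+02 -7.43608078e-02 -4.31219678e-02]
```

View pics/w2.png

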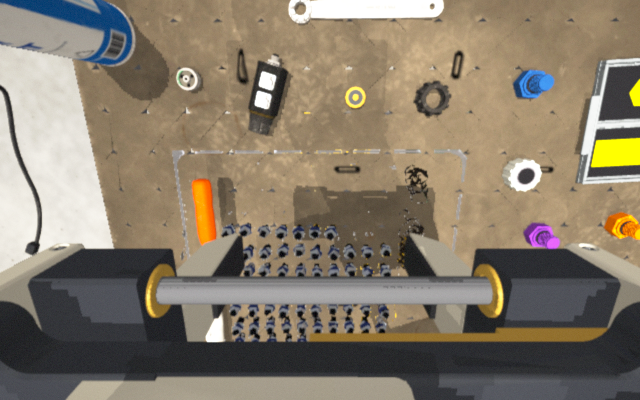

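The second wrist picture shows insert (188,78), module (266,95, tilted about 14°), brass insert (355,97), black nut (433,98) and plug (535,84).

```bash
python3 - <<'E'
from h import *
m=load("w2.npz")
def show(n,pts,zt):
    for u,v in pts: print(n,(u,v),dep(m,u,v).round(4),"ray",ray(m,u,v,zt)[:2].round(4))
show("ins",[(188,78),(181,76)],.016); show("mod",[(266,78),(262,100),(260,125)],.031); show("nut",[(420,100),(432,97)],.02)
show("plug",[(548,80),(530,85)],.036)
print("dark mod");blobs(m,(0,0,0),(180,255,60),.031,40,(240,50,295,140))
print("white labels");blobs(m,(0,0,200),(180,60,255),.031,40,(240,50,295,140))
print("nut");blobs(m,(0,0,0),(180,255,70),.02,40,(405,75,457,125))
print("blue");blobs(m,(100,120,60),(125,255,255),.014,40,(500,60,560,110))
k=m["p"][45:145,160:300,::-1]; k2=m["p"][45:145,400:570,::-1]
cv2.imwrite("pics/b.png",cv2.resize(np.hstack([k,k2]),None,fx=2.5,fy=2.5,interpolation=2))
# height-based
D=m["d"]; v,u=np.mgrid[0:400,0:640]; P=np.linalg.inv(m["mtx"])@np.stack([u.ravel()*D.ravel(),v.ravel()*D.ravel(),D.ravel()])
P=(m["R"].T@(P-m["t"][:,None])).T.reshape(400,640,3)
for n,(x0,y0,x1,y1),zl,zh in [("ins",(170,55,208,100),.008,.03),("mod",(235,45,300,145),.02,.04),("nut",(405,70,460,125),.012,.03),("plugtop",(500,60,565,110),.026,.05),("brass",(335,75,375,120),.008,.03)]:
    q=P[y0:y1,x0:x1].reshape(-1,3); q=q[(q[:,2]>zl)&(q[:,2]<zh)]
    r=cv2.minAreaRect(q[:,:2].astype(np.float32)); print(n,len(q),"mean",q.mean(0).round(4),"rect",np.round(r[0],4),np.round(r[1],4),round(r[2],1),"zmax",q[:,2].max().round(3))
E
```

```text
ins (188, 78) [0.5651 0.4041 0.0159] ray [0.5651 0.4041]
ins (181, 76) [0.5677 0.414  0.0111] ray [0.5673 0.4119]
mod (266, 78) [0.5638 0.3112 0.0303] ray [0.5637 0.311 ]
mod (262, 100) [0.5405 0.317  0.0304] ray [0.5405 0.3169]
mod (260, 125) [0.5125 0.3219 0.0259] ray [0.5128 0.3209]
nut (420, 100) [0.5404 0.1334 0.017 ] ray [0.5404 0.1343]
nut (432, 97) [ 0.5442  0.1136 -0.001 ] ray [0.5437 0.1206]
plug (548, 80) [5.607e-01 5.000e-04 3.620e-02] ray [5.608e-01 3.000e-04]
plug (530, 85) [0.5564 0.0108 0.0228] ray [0.5556 0.0191]
dark mod
px [270.  95.] moment [0.5494 0.2998] rect [0.5446 0.3055] [0.0246 0.0619] ang 77.5
px [257.  87.] moment [0.5542 0.3226] rect [0.5543 0.3219] [0.0151 0.0529] ang 82.7
white labels
px [263. 100.] moment [0.5408 0.3163] rect [0.5408 0.3162] [0.0165 0.0169] ang 74.5
px [267.  81.] moment [0.5611 0.3102] rect [0.5611 0.3102] [0.0165 0.0165] ang 72.2
nut
px [441.  97.] moment [0.5446 0.1094] rect [0.5437 0.1098] [0.0213 0.0087] ang 9.4
px [422.  99.] moment [0.5393 0.1325] rect [0.5401 0.132 ] [0.0362 0.0164] ang 10.0
blue
px [534.  84.] moment [0.5586 0.0025] rect [0.5584 0.0015] [0.0456 0.0296] ang 89.9
ins 398 mean [0.5651 0.407  0.0117] rect [0.5652 0.4072] [0.0241 0.024 ] 19.5 zmax 0.017
mod 1878 mean [0.5459 0.3139 0.028 ] rect [0.5463 0.3152] [0.0332 0.0877] 73.0 zmax 0.033
nut 524 mean [0.5431 0.1184 0.0182] rect [0.5429 0.1174] [0.0387 0.0381] 6.0 zmax 0.022
plugtop 285 mean [0.5589 0.004  0.0338] rect [0.5588 0.0024] [0.0174 0.0167] 88.0 zmax 0.038
brass 326 mean [0.5445 0.2102 0.0136] rect [0.5442 0.21  ] [0.0225 0.0227] 44.5 zmax 0.017
```

View pics/b.png

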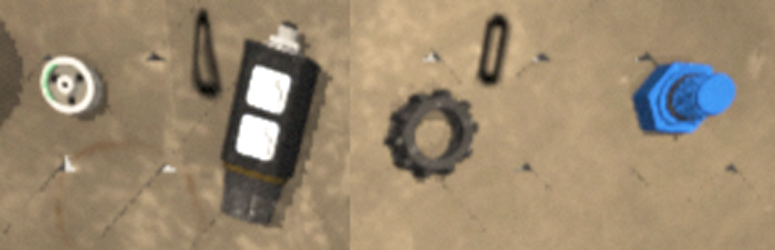

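>>> {"api": "play_rows", "payload": {
  "series": [
    [0, 0, -0.075, 0.0225, 0.017, -0.02, 70],
    [0, 0, -0.075, 0.0225, 0.017, -0.02, 70],
    [0, 0, -0.075, 0.0225, 0.017, -0.02, 70],
    [0, 0, -0.072, 0.0225, 0.017, -0.02, 70],
    [0, 0, 0, 0, 0, -0.02, 70],
    [0, 0, 0, 0, 0, -0.02, 70],
    [0, 0, 0, 0, 0, -0.02, 70],
    [0, 0, 0, 0, 0, -0.02, 70],
    [0, 0, 0, 0, 0, -0.02, 70],
    [0, 0, 0, 0, 0, 0, 70]
  ],
  "squeeze": 30
}}

```text
time_s: 4.37
ee_pos: [0.543, 0.314, 0.0716]
tool_rot: [179.7, 0.3, -17.0]
wrist_force: [-0.5, -1.1, -1.1]
finger_gap: 0.724
gripper_force: 0.0
```

```bash
python3 - <<'E'
from h import *
from station import bot
m=cam("wrist",bot); cv2.imwrite("pics/c.png",m["p"][:,:,::-1])
s=bot.state();print(s["ee_pos"],s["tool_rot"],s["joints"].round(0))
E
```

```text
[0.54399539 0.31451245 0.07390882] [179.82964255   0.19458401 -17.03020175] [ 23.  40.  81.  -0.  59. 130.]
```

View pics/c.png

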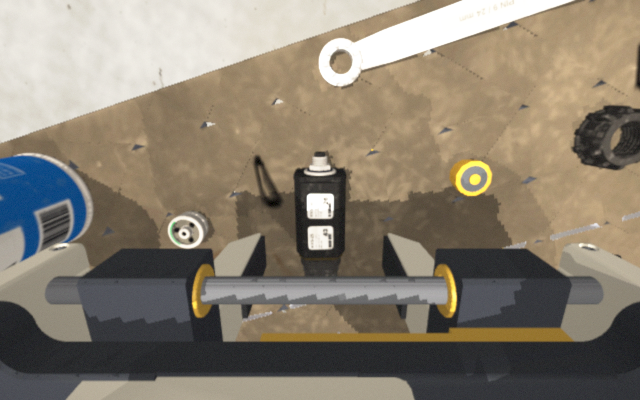

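The module is centred between the fingers (320,215) and square to them; the insert (187,230) and brass insert (472,178) are clear. I'm descending to grip it.

>>> {"api": "play_rows", "payload": {
  "series": [
    [0, 0, 0, 0.002, 0, -0.02, 70],
    [0, 0, 0, 0, 0, -0.015, 70],
    [0, 0, 0, 0, 0, -0.007, 70],
    [0, 0, 0, 0, 0, 0, 70],
    [0, 0, 0, 0, 0, 0, 255],
    [0, 0, 0, 0, 0, 0, 255],
    [0, 0, 0, 0, 0, 0, 255],
    [0, 0, 0, 0, 0, 0, 255],
    [0, 0, 0, 0, 0, 0, 255],
    [0, 0, 0, 0, 0, 0, 255]
  ]
}}

```text
time_s: 5.25
ee_pos: [0.5472, 0.3151, 0.0342]
tool_rot: [-180.0, -0.0, -17.0]
wrist_force: [-0.4, 0.3, 2.6]
finger_gap: 0.355
gripper_force: 30.0
```

>>> {"api": "play_rows", "payload": {
  "series": [
    [0, 0, 0, 0, 0, 0.03, 255],
    [0, 0, 0, 0, 0, 0.04, 255],
    [0, 0, 0, 0, 0, 0.04, 255],
    [0, 0, -0.102, -0.0057, -0.038, 0, 255],
    [0, 0, -0.102, -0.0057, -0.038, 0, 255],
    [0, 0, -0.102, -0.0057, -0.038, 0, 255],
    [0, 0, -0.102, -0.0057, -0.038, 0, 255],
    [0, 0, -0.102, -0.0057, -0.038, 0, 255],
    [0, 0, -0.102, -0.0057, -0.038, 0, 255],
    [0, 0, -0.102, -0.0057, -0.038, 0, 255]
  ]
}}

```text
time_s: 6.08
ee_pos: [0.5065, 0.0474, 0.1439]
tool_rot: [-180.0, -0.0, -58.2]
wrist_force: [1.4, -0.4, -1.1]
finger_gap: 0.355
gripper_force: 30.0
```

>>> {"api": "play_rows", "payload": {
  "series": [
    [0, 0, -0.102, -0.0057, -0.038, 0, 255],
    [0, 0, -0.102, -0.0057, -0.038, 0, 255],
    [0, 0, -0.102, -0.0057, -0.038, 0, 255],
    [0, 0, -0.102, -0.0057, -0.038, 0, 255],
    [0, 0, -0.1, -0.0057, -0.038, 0, 255],
    [0, 0, 0, 0, 0, 0, 255],
    [0, 0, 0, 0, 0, -0.03, 255],
    [0, 0, 0, 0, 0, -0.03, 255],
    [0, 0, 0, 0, 0, 0, 255],
    [0, 0, 0, 0, 0, 0, 255]
  ]
}}

```text
time_s: 6.92
ee_pos: [0.4778, -0.1403, 0.083]
tool_rot: [179.8, 0.1, -87.0]
wrist_force: [-0.1, -0.3, -0.6]
finger_gap: 0.354
gripper_force: 30.0
```

>>> {"api": "play_rows", "payload": {
  "series": [
    [0, 0, 0, 0.001, -0.002, -0.02, 255],
    [0, 0, 0, 0, 0, -0.015, 255],
    [0, 0, 0, 0, 0, -0.005, 255],
    [0, 0, 0, 0, 0, -0.002, 255],
    [0, 0, 0, 0, 0, 0, 255],
    [0, 0, 0, 0, 0, 0, 255],
    [0, 0, 0, 0, 0, 0, 120],
    [0, 0, 0, 0, 0, 0, 120],
    [0, 0, 0, 0, 0, 0, 120],
    [0, 0, 0, 0, 0, 0, 120]
  ]
}}

```text
time_s: 7.75
ee_pos: [0.4799, -0.1431, 0.0421]
tool_rot: [-180.0, -0.0, -87.0]
wrist_force: [-0.5, -0.6, 1.0]
finger_gap: 0.525
gripper_force: 0.0
```

>>> {"api": "play_rows", "payload": {
  "series": [
    [0, 0, 0, 0, 0, 0.03, 120],
    [0, 0, 0, 0, 0, 0.04, 70],
    [0, 0, 0.117, 0.0079, 0.0325, 0.01, 70],
    [0, 0, 0.117, 0.0079, 0.0325, 0, 70],
    [0, 0, 0.117, 0.0079, 0.0325, 0, 70],
    [0, 0, 0.117, 0.0079, 0.0325, 0, 70],
    [0, 0, 0.117, 0.0079, 0.0325, 0, 70],
    [0, 0, 0.117, 0.0079, 0.0325, 0, 70],
    [0, 0, 0.117, 0.0079, 0.0325, 0, 70],
    [0, 0, 0.117, 0.0079, 0.0325, 0, 70]
  ]
}}

```text
time_s: 8.58
ee_pos: [0.543, 0.1187, 0.1219]
tool_rot: [180.0, -0.0, -33.1]
wrist_force: [0.2, 0.2, -0.1]
finger_gap: 0.724
gripper_force: 0.0
```

>>> {"api": "play_rows", "payload": {
  "series": [
    [0, 0, 0.117, 0, 0, 0, 70],
    [0, 0, 0.117, 0, 0, 0, 70],
    [0, 0, 0.117, 0, 0, 0, 70],
    [0, 0, 0.117, 0, 0, -0.01, 70],
    [0, 0, 0.115, 0, 0, -0.02, 70],
    [0, 0, 0, 0, 0, -0.015, 70],
    [0, 0, 0, 0, 0, 0, 70],
    [0, 0, 0, 0, 0, 0, 70],
    [0, 0, 0, 0, 0, 0, 70],
    [0, 0, 0, 0, 0, 0, 70]
  ]
}}

```text
time_s: 9.42
ee_pos: [0.5436, 0.1171, 0.0779]
tool_rot: [-180.0, -0.1, -0.0]
wrist_force: [-0.5, 0.0, -0.1]
finger_gap: 0.727
gripper_force: 0.0
```

```bash
python3 - <<'E'
from h import *
from station import bot
m=cam("wrist",bot); cv2.imwrite("pics/d.png",m["p"][:,:,::-1]); np.savez("w3.npz",**m)
s=bot.state();print(s["ee_pos"],s["tool_rot"],s["joints"].round(0))
E
```

```text
[0.54356483 0.11706646 0.07784696] [-1.79996932e+02 -1.14970964e-01 -3.07349783e-02] [ 4. 33. 94. -0. 52. 94.]
```

View pics/d.png

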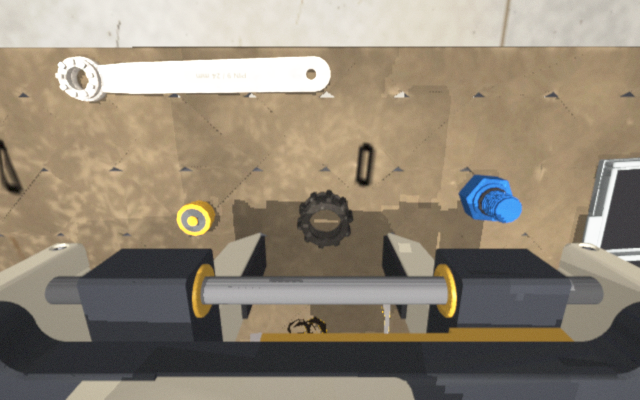

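The nut sits at (325,219), within about 2 mm of centred between the fingers, so I'm descending to grip it.

>>> {"api": "play_rows", "payload": {
  "series": [
    [0, 0, 0, 0, -0.001, -0.025, 70],
    [0, 0, 0, 0, 0, -0.02, 70],
    [0, 0, 0, 0, 0, -0.007, 70],
    [0, 0, 0, 0, 0, 0, 70],
    [0, 0, 0, 0, 0, 0, 255],
    [0, 0, 0, 0, 0, 0, 255],
    [0, 0, 0, 0, 0, 0, 255],
    [0, 0, 0, 0, 0, 0, 255],
    [0, 0, 0, 0, 0, 0, 255],
    [0, 0, 0, 0, 0, 0.0, 255]
  ],
  "squeeze": 20
}}

```text
time_s: 10.3
ee_pos: [0.5433, 0.1161, 0.0255]
tool_rot: [-180.0, -0.1, -0.0]
wrist_force: [-1.3, -0.1, 4.3]
finger_gap: 0.419
gripper_force: 20.1
```

```bash
python3 - <<'E'
from h import *
m=load("w3.npz")
print(ray(m,325,219,.02), ray(m,492,200,.014),ray(m,508,209,.036))
E
```

```text
[0.54734916 0.11618178 0.02      ] [5.58995460e-01 3.41871175e-04 1.40000000e-02] [0.55988389 0.0020963  0.036     ]
```

>>> {"api": "play_rows", "payload": {
  "series": [
    [0, 0, 0, 0, 0, 0.03, 255],
    [0, 0, 0, 0, 0, 0.035, 255],
    [0, 0, 0.01, 0, 0, 0.015, 255],
    [0, 0, 0.01, -0.0061, -0.0368, 0, 255],
    [0, 0, 0.01, -0.0061, -0.0368, 0, 255],
    [0, 0, 0.01, -0.0061, -0.0368, 0, 255],
    [0, 0, 0.01, -0.0061, -0.0368, 0, 255],
    [0, 0, 0, -0.0061, -0.0368, 0, 255],
    [0, 0, 0, -0.0061, -0.0368, 0, 255],
    [0, 0, 0, -0.0061, -0.0368, 0, 255]
  ]
}}

```text
time_s: 11.13
ee_pos: [0.4996, -0.1432, 0.1049]
tool_rot: [180.0, -0.0, 2.9]
wrist_force: [0.0, -0.8, -0.6]
finger_gap: 0.416
gripper_force: 19.9
```

>>> {"api": "play_rows", "payload": {
  "series": [
    [0, 0, 0, -0.0061, -0.0368, 0, 255],
    [0, 0, 0, -0.0061, -0.0368, 0, 255],
    [0, 0, 0, -0.0061, -0.0368, 0, 255],
    [0, 0, 0, 0, 0, 0, 255],
    [0, 0, 0, 0, 0, 0, 255],
    [0, 0, 0, 0, 0, -0.025, 255],
    [0, 0, 0, 0, 0, -0.025, 255],
    [0, 0, 0, 0, 0, 0, 255],
    [0, 0, 0, 0, 0, 0, 255],
    [0, 0, 0, 0, 0, 0, 255]
  ]
}}

```text
time_s: 11.97
ee_pos: [0.4826, -0.2513, 0.0557]
tool_rot: [180.0, -0.0, 2.9]
wrist_force: [0.0, 0.3, -0.3]
finger_gap: 0.417
gripper_force: 19.9
```

```bash
python3 - <<'E'
from h import *
from station import bot
m=cam("wrist",bot); cv2.imwrite("pics/e.png",m["p"][:,:,::-1]); np.savez("w4.npz",**m)
s=bot.state();print(s["ee_pos"],s["tool_rot"],s["joints"].round(0))
E
```

```text
[ 0.4828076  -0.2517073   0.05611354] [ 1.79928367e+02 -9.13583993e-02  2.91137574e+00] [-36.  34.  97.   0.  48.  51.]
```

View pics/e.png

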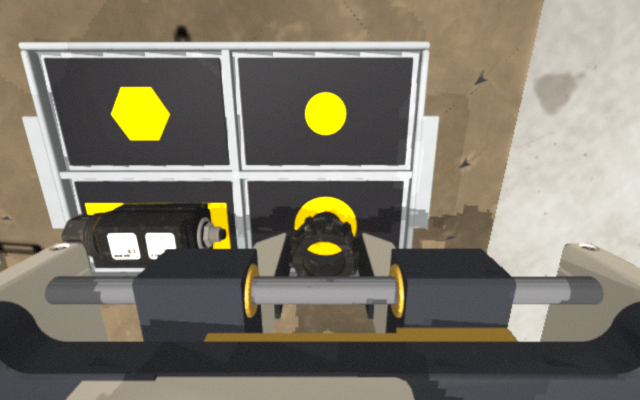

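The module lies over the rectangle (150,240), and the nut hangs over the ring at (323,240). The disc is at (325,113) and the hexagon at (140,113). I'm lowering the nut.

>>> {"api": "play_rows", "payload": {
  "series": [
    [0, 0, 0, 0, 0, -0.015, 255],
    [0, 0, 0, 0, 0, -0.007, 255],
    [0, 0, 0, 0, 0, -0.003, 255],
    [0, 0, 0, 0, 0, 0, 255],
    [0, 0, 0, 0, 0, 0, 255],
    [0, 0, 0, 0, 0, 0, 150],
    [0, 0, 0, 0, 0, 0, 110],
    [0, 0, 0, 0, 0, 0, 110],
    [0, 0, 0, 0, 0, 0, 110],
    [0, 0, 0, 0, 0, 0, 110]
  ]
}}

```text
time_s: 12.85
ee_pos: [0.4819, -0.252, 0.0298]
tool_rot: [180.0, -0.0, 2.9]
wrist_force: [-1.1, -0.1, 0.1]
finger_gap: 0.565
gripper_force: 0.0
```

```bash
python3 - <<'E'
from h import *
m=load("w4.npz")
blobs(m,(24,150,150),(36,255,255),.007,400,(100,60,420,160))
E
```

```text
px [326. 113.] moment [ 0.5563 -0.2484] rect [ 0.5562 -0.2486] [0.0239 0.0243] ang 2.9
px [140. 114.] moment [ 0.5507 -0.1392] rect [ 0.5502 -0.1392] [0.0302 0.0344] ang 2.9
```

>>> {"api": "play_rows", "payload": {
  "series": [
    [0, 0, 0, 0, 0, 0.03, 110],
    [0, 0, 0, 0, 0, 0.035, 90],
    [0, 0, 0, 0, 0, 0.015, 90],
    [0, 0, 0, 0.011, 0.0361, 0, 90],
    [0, 0, 0, 0.011, 0.0361, 0, 90],
    [0, 0, 0, 0.011, 0.0361, 0, 90],
    [0, 0, 0, 0.011, 0.0361, 0, 90],
    [0, 0, 0, 0.011, 0.0361, 0, 90],
    [0, 0, 0, 0.011, 0.0361, 0, 90],
    [0, 0, 0, 0.011, 0.0361, 0, 90]
  ]
}}

```text
time_s: 13.68
ee_pos: [0.5591, 0.0025, 0.1097]
tool_rot: [180.0, 0.0, 2.8]
wrist_force: [0.2, -2.1, -0.4]
finger_gap: 0.649
gripper_force: 0.0
```

>>> {"api": "play_rows", "payload": {
  "series": [
    [0, 0, 0, 0, 0, 0, 90],
    [0, 0, 0, 0, 0, -0.01, 90],
    [0, 0, 0, 0, 0, 0, 90],
    [0, 0, 0, 0, 0, 0, 90],
    [0, 0, 0, 0, 0, 0, 90],
    [0, 0, 0, 0, 0, 0, 90],
    [0, 0, 0, 0, 0, 0, 90],
    [0, 0, 0, 0, 0, 0, 90],
    [0, 0, 0, 0, 0, 0, 90],
    [0, 0, 0, 0, 0, 0, 90]
  ]
}}

```text
time_s: 14.52
ee_pos: [0.5589, 0.0005, 0.0999]
tool_rot: [180.0, -0.0, 2.8]
wrist_force: [-0.3, -1.0, 0.2]
finger_gap: 0.649
gripper_force: 0.0
```

```bash
python3 - <<'E'
from h import *
from station import bot
m=cam("wrist",bot); cv2.imwrite("pics/f.png",m["p"][:,:,::-1]); np.savez("w5.npz",**m)
s=bot.state();print(s["ee_pos"],s["tool_rot"],s["joints"].round(0))
E
```

```text
[0.55891458 0.00062093 0.09984529] [ 1.79992223e+02 -1.06069067e-02  2.84321255e+00] [-8. 32. 93. -0. 55. 79.]
```

View pics/f.png

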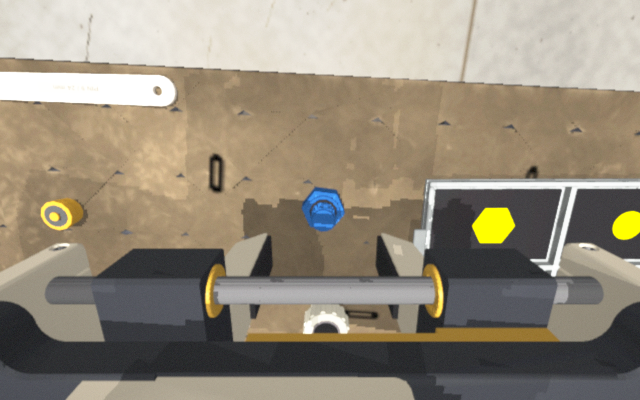

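The plug is at (322,208), centred between the fingers, and the white nut (325,320) sits well below the camera frame and clear. I'm descending onto the stub.

>>> {"api": "play_rows", "payload": {
  "series": [
    [0, 0, 0, 0.001, 0, -0.03, 90],
    [0, 0, 0, 0, 0, -0.025, 90],
    [0, 0, 0, 0, 0, -0.008, 90],
    [0, 0, 0, 0, 0, 0, 90],
    [0, 0, 0, 0, 0, 0, 255],
    [0, 0, 0, 0, 0, 0, 255],
    [0, 0, 0, 0, 0, 0, 255],
    [0, 0, 0, 0, 0, 0, 255],
    [0, 0, 0, 0, 0, 0, 255],
    [0, 0, 0, 0, 0, 0, 255]
  ]
}}

```text
time_s: 15.4
ee_pos: [0.5602, 0.0007, 0.0373]
tool_rot: [180.0, -0.1, 2.9]
wrist_force: [0.3, -0.2, -1.3]
finger_gap: 0.258
gripper_force: 0.0
```

>>> {"api": "play_rows", "payload": {
  "series": [
    [0, 0, 0, 0, 0, 0, 255],
    [0, 0, 0, 0, 0, 0, 255],
    [0, 0, 0, 0, 0, 0, 255],
    [0, 0, 0, 0, 0, 0.02, 255],
    [0, 0, 0, 0, 0, 0.03, 255],
    [0, 0, 0, -0.002, -0.028, 0, 255],
    [0, 0, 0, -0.002, -0.028, 0, 255],
    [0, 0, 0, -0.002, -0.028, 0, 255],
    [0, 0, 0, -0.002, -0.028, 0, 255],
    [0, 0, 0, -0.002, -0.028, 0, 255]
  ]
}}

```text
time_s: 16.23
ee_pos: [0.5495, -0.1404, 0.0867]
tool_rot: [-180.0, 0.0, 2.9]
wrist_force: [0.3, -0.1, -0.2]
finger_gap: 0.165
gripper_force: 20.0
```

>>> {"api": "play_rows", "payload": {
  "series": [
    [0, 0, 0, 0, 0, 0, 255],
    [0, 0, 0, 0, 0, 0, 255],
    [0, 0, 0, 0, 0, -0.015, 255],
    [0, 0, 0, 0, 0, 0, 255],
    [0, 0, 0, 0, 0, 0, 255],
    [0, 0, 0, 0, 0, 0, 255],
    [0, 0, 0, 0, 0, 0, 255],
    [0, 0, 0, 0, 0, 0, 255],
    [0, 0, 0, 0, 0, 0, 255],
    [0, 0, 0, 0, 0, 0, 255]
  ]
}}

```text
time_s: 17.07
ee_pos: [0.5501, -0.1392, 0.0721]
tool_rot: [180.0, -0.0, 2.9]
wrist_force: [-0.7, -0.4, -0.3]
finger_gap: 0.17
gripper_force: 20.0
```

```bash
python3 - <<'E'
from h import *
from station import bot
m=cam("wrist",bot); cv2.imwrite("pics/g.png",m["p"][:,:,::-1]); np.savez("w6.npz",**m)
s=bot.state();print(s["ee_pos"],s["tool_rot"],s["joints"].round(0))
E
```

```text
[ 0.54999732 -0.13923623  0.071968  ] [ 1.79984201e+02 -1.86974706e-02  2.86218835e+00] [-22.  35.  93.  -0.  53.  65.]
```

View pics/g.png

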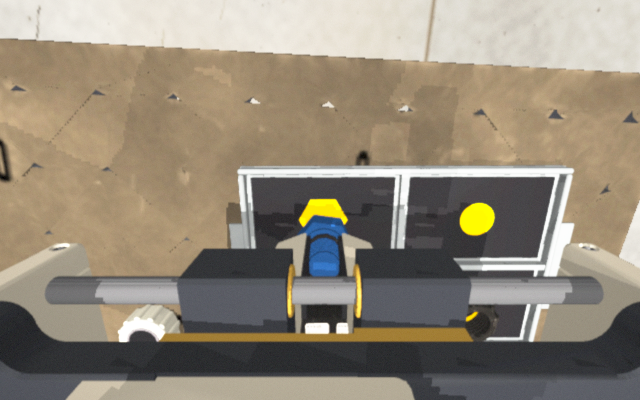

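The plug hangs upright at (323,240) over the hexagon, so I'm setting it down.

>>> {"api": "play_rows", "payload": {
  "series": [
    [0, 0, 0, 0, 0, -0.018, 255],
    [0, 0, 0, 0, 0, -0.007, 255],
    [0, 0, 0, 0, 0, -0.003, 255],
    [0, 0, 0, 0, 0, -0.001, 255],
    [0, 0, 0, 0, 0, 0, 255],
    [0, 0, 0, 0, 0, 0, 255],
    [0, 0, 0, 0, 0, 0, 180],
    [0, 0, 0, 0, 0, 0, 150],
    [0, 0, 0, 0, 0, 0, 150],
    [0, 0, 0, 0, 0, 0, 150]
  ]
}}

```text
time_s: 17.95
ee_pos: [0.55, -0.1393, 0.0428]
tool_rot: [180.0, -0.0, 2.9]
wrist_force: [-0.3, 0.3, -0.1]
finger_gap: 0.386
gripper_force: 0.0
```

>>> {"api": "play_rows", "payload": {
  "series": [
    [0, 0, 0, 0, 0, 0.03, 150],
    [0, 0, 0, 0, 0, 0.04, 90],
    [0, 0, 0, 0, 0, 0.04, 90],
    [0, 0, 0.12, 0.001, 0.03, 0.015, 90],
    [0, 0, 0.12, 0.001, 0.03, 0.015, 90],
    [0, 0, 0.12, 0.001, 0.03, 0.015, 90],
    [0, 0, 0.12, 0.001, 0.03, 0.015, 90],
    [0, 0, 0.12, 0.001, 0.03, 0.015, 90],
    [0, 0, 0.12, 0.001, 0.03, 0.015, 90],
    [0, 0, 0.12, 0.001, 0.03, 0.015, 90]
  ]
}}

```text
time_s: 18.78
ee_pos: [0.5566, 0.0722, 0.2586]
tool_rot: [180.0, -0.0, 51.3]
wrist_force: [0.9, 0.8, -0.9]
finger_gap: 0.648
gripper_force: 0.0
```

>>> {"api": "play_rows", "payload": {
  "series": [
    [0, 0, 0.12, 0.001, 0.03, 0, 90],
    [0, 0, 0.12, 0.001, 0.03, 0, 90],
    [0, 0, 0.12, 0.001, 0.03, 0, 90],
    [0, 0, 0.12, 0.001, 0.03, 0, 90],
    [0, 0, 0.12, 0.001, 0.03, 0, 90],
    [0, 0, 0.12, 0.001, 0.03, 0, 90],
    [0, 0, 0.12, 0.001, 0.03, 0, 90],
    [0, 0, 0.12, 0.001, 0.03, 0, 90],
    [0, 0, 0.12, 0, 0.03, 0, 90],
    [0, 0, 0.12, 0, 0.03, 0, 90]
  ]
}}

```text
time_s: 19.62
ee_pos: [0.5646, 0.3722, 0.2576]
tool_rot: [-180.0, 0.0, 120.1]
wrist_force: [0.7, -0.8, 0.4]
finger_gap: 0.648
gripper_force: 0.0
```

>>> {"api": "play_rows", "payload": {
  "series": [
    [0, 0, 0.12, 0, 0.02, 0, 90],
    [0, 0, 0.12, 0, 0.015, 0, 90],
    [0, 0, 0.12, 0, 0, 0, 90],
    [0, 0, 0.12, 0, 0, 0, 90],
    [0, 0, 0.12, 0, 0, 0, 90],
    [0, 0, 0.12, 0, 0, 0, 90],
    [0, 0, 0.12, 0, 0, 0, 90],
    [0, 0, 0.12, 0, 0, 0, 90],
    [0, 0, 0.12, 0, 0, 0, 90],
    [0, 0, 0.12, 0, 0, 0, 90]
  ]
}}

```text
time_s: 20.45
ee_pos: [0.5648, 0.4057, 0.2575]
tool_rot: [-180.0, -0.0, -171.2]
wrist_force: [0.9, 0.4, -1.0]
finger_gap: 0.645
gripper_force: 0.0
```

```bash
python3 - <<'E'
from h import *
from station import bot
s=bot.state();print(s["ee_pos"],s["tool_rot"],s["joints"].round(0))
m=load("w2.npz"); D=m["d"]; v,u=np.mgrid[0:400,0:640]
P=np.linalg.inv(m["mtx"])@np.stack([u.ravel()*D.ravel(),v.ravel()*D.ravel(),D.ravel()]); P=(m["R"].T@(P-m["t"][:,None])).T.reshape(400,640,3)
q=P[0:70,0:140].reshape(-1,3); 
for a,b in [(.02,.05),(.05,.1),(.1,.3)]:
    r=q[(q[:,2]>a)&(q[:,2]<b)]
    if len(r): print(a,r.min(0).round(3),r.max(0).round(3))
E
```

```text
[0.56482255 0.40571327 0.25747826] [-1.79998253e+02 -2.22352762e-02 -1.71170044e+02] [ 29.  38.  54.   0.  87. -69.]
0.02 [0.581 0.465 0.02 ] [0.642 0.506 0.05 ]
0.05 [0.581 0.466 0.05 ] [0.634 0.506 0.1  ]
0.1 [0.581 0.466 0.1  ] [0.619 0.505 0.156]
```

>>> {"api": "play_rows", "payload": {
  "series": [
    [0, 0, 0.11, 0, 0.0005, 0, 90],
    [0, 0, 0.11, 0, 0, 0, 90],
    [0, 0, 0.11, 0, 0, 0, 90],
    [0, 0, 0.11, 0, 0, 0, 90],
    [0, 0, 0.105, 0, 0, 0, 90],
    [0, 0, 0, 0, 0, -0.03, 90],
    [0, 0, 0, 0, 0, -0.03, 90],
    [0, 0, 0, 0, 0, -0.03, 90],
    [0, 0, 0, 0, 0, -0.03, 90],
    [0, 0, 0, 0, 0, -0.03, 90]
  ]
}}

```text
time_s: 21.28
ee_pos: [0.5647, 0.4061, 0.1064]
tool_rot: [180.0, 0.0, -140.3]
wrist_force: [-0.2, 0.2, 0.9]
finger_gap: 0.647
gripper_force: 0.0
```

>>> {"api": "play_rows", "payload": {
  "series": [
    [0, 0, 0, 0, 0, -0.03, 90],
    [0, 0, 0, 0, 0, -0.03, 90],
    [0, 0, 0, 0, 0, -0.015, 90],
    [0, 0, 0, 0, 0, -0.008, 90],
    [0, 0, 0, 0, 0, 0, 90],
    [0, 0, 0, 0, 0, 0, 255],
    [0, 0, 0, 0, 0, 0, 255],
    [0, 0, 0, 0, 0, 0, 255],
    [0, 0, 0, 0, 0, 0, 255],
    [0, 0, 0, 0, 0, 0, 255]
  ]
}}

```text
time_s: 22.12
ee_pos: [0.5653, 0.4065, 0.0258]
tool_rot: [-180.0, 0.1, -140.3]
wrist_force: [0.4, 0.4, -0.4]
finger_gap: 0.337
gripper_force: 0.0
```

>>> {"api": "play_rows", "payload": {
  "series": [
    [0, 0, 0, 0, 0, 0, 255],
    [0, 0, 0, 0, 0, 0, 255],
    [0, 0, 0, 0, 0, 0, 255],
    [0, 0, 0, 0, 0, 0, 255],
    [0, 0, 0, 0, 0, 0, 255],
    [0, 0, 0, 0, 0, 0, 255],
    [0, 0, 0, 0, 0, 0, 255],
    [0, 0, 0, 0, 0, 0, 255],
    [0, 0, 0, 0, 0, 0, 255],
    [0, 0, 0, 0, 0, 0, 255]
  ]
}}

```text
time_s: 22.95
ee_pos: [0.5651, 0.4063, 0.0253]
tool_rot: [-180.0, 0.0, -140.3]
wrist_force: [-0.2, -1.5, 6.6]
finger_gap: 0.244
gripper_force: 20.0
```

>>> {"api": "play_rows", "payload": {
  "series": [
    [0, 0, 0, 0, 0, 0.03, 255],
    [0, 0, 0, 0, 0, 0.035, 255],
    [0, 0, 0, 0, 0, 0.035, 255],
    [0, 0, 0, 0, -0.0364, 0, 255],
    [0, 0, 0, 0, -0.0364, 0, 255],
    [0, 0, 0, 0, -0.0364, 0, 255],
    [0, 0, 0, 0, -0.0364, 0, 255],
    [0, 0, 0, 0, -0.0364, 0, 255],
    [0, 0, 0, 0, -0.0364, 0, 255],
    [0, 0, 0, 0, -0.0364, 0, 255]
  ]
}}

```text
time_s: 23.78
ee_pos: [0.5643, 0.1498, 0.1243]
tool_rot: [180.0, -0.0, -140.3]
wrist_force: [0.7, -0.1, -0.6]
finger_gap: 0.244
gripper_force: 20.0
```

>>> {"api": "play_rows", "payload": {
  "series": [
    [0, 0, -0.064, -0.001, -0.0364, 0, 255],
    [0, 0, -0.064, -0.001, -0.0364, 0, 255],
    [0, 0, -0.064, -0.001, -0.0364, 0, 255],
    [0, 0, -0.064, -0.001, -0.0364, 0, 255],
    [0, 0, -0.064, -0.001, -0.0364, 0, 255],
    [0, 0, -0.064, -0.001, -0.0364, 0, 255],
    [0, 0, -0.064, -0.001, -0.0364, 0, 255],
    [0, 0, -0.064, -0.001, -0.0364, 0, 255],
    [0, 0, -0.064, -0.001, -0.0364, 0, 255],
    [0, 0, -0.064, 0, -0.0364, 0, 255]
  ]
}}

```text
time_s: 24.62
ee_pos: [0.5552, -0.2142, 0.1243]
tool_rot: [180.0, -0.0, -177.1]
wrist_force: [-0.2, 0.7, -0.4]
finger_gap: 0.248
gripper_force: 20.0
```

>>> {"api": "play_rows", "payload": {
  "series": [
    [0, 0, 0, 0, -0.036, 0, 255],
    [0, 0, 0, 0, 0, 0, 255],
    [0, 0, 0, 0, 0, 0, 255],
    [0, 0, 0, 0, 0, -0.03, 255],
    [0, 0, 0, 0, 0, -0.03, 255],
    [0, 0, 0, 0, 0, 0, 255],
    [0, 0, 0, 0, 0, 0, 255],
    [0, 0, 0, 0, 0, 0, 255],
    [0, 0, 0, 0, 0, 0, 255],
    [0, 0, 0, 0, 0, 0, 255]
  ]
}}

```text
time_s: 25.45
ee_pos: [0.5569, -0.2487, 0.0666]
tool_rot: [-179.9, 0.1, -176.9]
wrist_force: [0.5, -0.1, -0.6]
finger_gap: 0.244
gripper_force: 20.0
```

>>> {"api": "play_rows", "payload": {
  "series": [
    [0, 0, 0, -0.001, 0, -0.02, 255],
    [0, 0, 0, 0, 0, -0.01, 255],
    [0, 0, 0, 0, 0, -0.005, 255],
    [0, 0, 0, 0, 0, 0, 255],
    [0, 0, 0, 0, 0, 0, 255],
    [0, 0, 0, 0, 0, 0, 190],
    [0, 0, 0, 0, 0, 0, 130],
    [0, 0, 0, 0, 0, 0, 130],
    [0, 0, 0, 0, 0, 0, 130],
    [0, 0, 0, 0, 0, 0, 130]
  ]
}}

```text
time_s: 26.28
ee_pos: [0.5549, -0.2486, 0.0297]
tool_rot: [180.0, 0.0, -177.0]
wrist_force: [-0.1, 0.5, 1.0]
finger_gap: 0.473
gripper_force: 0.0
```

>>> {"api": "play_rows", "payload": {
  "series": [
    [0, 0, 0, 0, 0, 0.02, 130],
    [0, 0, 0, 0, 0, 0.03, 130],
    [0, 0, 0, 0, 0, 0.04, 130],
    [0, 0, 0, -0.005, 0.01, 0.04, 130],
    [0, 0, 0, -0.005, 0.01, 0.04, 130],
    [0, 0, 0, -0.005, 0.01, 0.04, 130],
    [0, 0, 0, -0.005, 0.01, 0.03, 130],
    [0, 0, 0, 0, 0.01, 0, 130],
    [0, 0, 0, 0, 0, 0, 130],
    [0, 0, 0, 0, 0, 0, 130]
  ]
}}

```text
time_s: 27.12
ee_pos: [0.5346, -0.1982, 0.2691]
tool_rot: [180.0, -0.1, -176.9]
wrist_force: [-0.2, -0.4, -0.6]
finger_gap: 0.491
gripper_force: 0.0
```

```bash
python3 - <<'E'
from h import *
from station import bot
m=cam("wrist",bot); cv2.imwrite("pics/i.png",m["p"][:,:,::-1]); np.savez("w7.npz",**m)
s=cam("side",bot); cv2.imwrite("pics/j.png",cv2.resize(s["p"][140:330,240:420,::-1],None,fx=3,fy=3,interpolation=2))
st=bot.state();print(st["ee_pos"],st["tool_rot"])
D=m["d"]; v,u=np.mgrid[0:400,0:640]
P=np.linalg.inv(m["mtx"])@np.stack([u.ravel()*D.ravel(),v.ravel()*D.ravel(),D.ravel()]); P=(m["R"].T@(P-m["t"][:,None])).T
T=dict(nut=(.484,-.252,.015,.04),insert=(.556,-.2485,.015,.04),plug=(.5504,-.139,.033,.06),module=(.4785,-.1425,.027,.05))
for n,(x,y,a,b) in T.items():
    h=.055 if n=="module" else .03
    q=P[(abs(P[:,0]-x)<min(h,.03))&(abs(P[:,1]-y)<h)&(P[:,2]>a)&(P[:,2]<b)]
    r=cv2.minAreaRect(q[:,:2].astype(np.float32)); print(n,len(q),"rect",np.round(r[0],4),np.round(r[1],4),round(r[2],1),"target",x,y,"zmax",q[:,2].max().round(3))
E
```

```text
[ 0.53436357 -0.19871006  0.26790085] [ 1.79912449e+02 -1.63684085e-01 -1.76957553e+02]
nut 444 rect [ 0.4807 -0.2518] [0.0396 0.038 ] 66.9 target 0.484 -0.252 zmax 0.028
insert 269 rect [ 0.5542 -0.2493] [0.0231 0.0246] 49.0 target 0.556 -0.2485 zmax 0.023
plug 170 rect [ 0.5477 -0.1399] [0.0177 0.0168] 82.1 target 0.5504 -0.139 zmax 0.043
module 1599 rect [ 0.4786 -0.1411] [0.0322 0.0827] 3.0 target 0.4785 -0.1425 zmax 0.039
```

View pics/i.png

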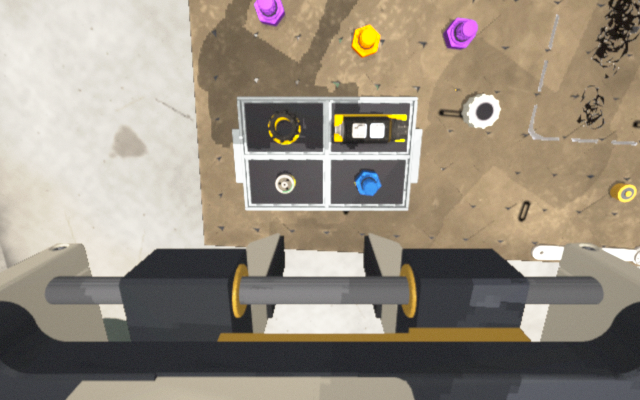

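View pics/j.png

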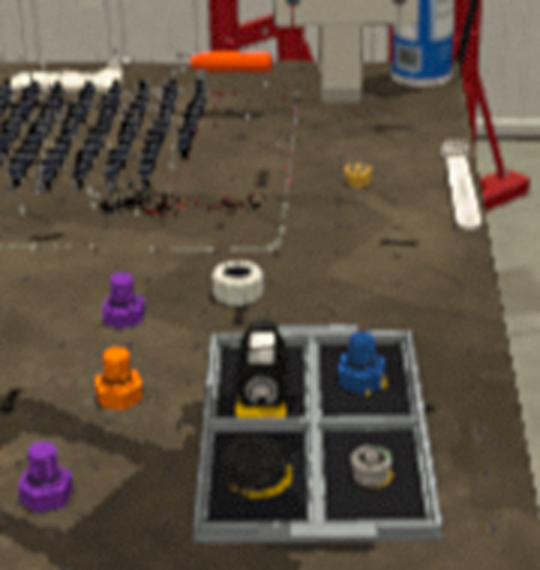

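Both pictures show each part upright on its own outline: wrist nut (285,127), insert (285,183), plug (368,182) and module (370,129). The measured offsets are 1–4 mm. The white nut and brass insert have not moved and the gripper is clear, so I'm handing in.

```bash
python3 -c "
from station import bot
print(bot.close_job())"
```

```text
the job is handed in; nothing more can be done
None
```

The kit is made up and handed in: nut, insert, plug and module each sit upright within about 4 mm of their outline centres (12 mm allowed), the white nut and brass insert are where they were, and it took about 27 s of the 96 s; no verdict was returned.

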